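# Set the straightedge in the trimming stop

## Task

Push the long aluminium straightedge across the pasting table until its long side lies flush against the wooden fence and one end butts up against the end stop. Only push or nudge it with the fingers: do not pinch, lift or tip it, and leave the other things on the table where they are.

Things in the scene. Friction and masses are not known exactly. Their poses are not given: they have to be found in the camera images.
- straightedge: The long straightedge: an aluminium box bar with black end caps, 240 mm long, 40 mm wide, 25 mm high, about 0.35 kg, loose, flat on the table. Origin: centre of its underside; y along its length, z up. It starts on the robot's side of the fence, 50 to 95 mm short of flush, its y turned up to 0.25 rad from the fence's y, and 30 mm or more short of the end stop.
- fence: The fence: a rigid wooden batten screwed to the table, 480 mm long (its y), 30 mm deep (its x), 22 mm high. Origin: centre of its underside; x points away from the robot. Push against its robot-side face, at x = -15 mm: flush means the straightedge's origin at x = -35 mm, its length along y. Before this face, between end stop and empty plate, lies only the straightedge.
- end_stop: The end stop: a rigid dark steel block fixed before one end of the fence (left or right, it varies), 60 mm along x, 30 mm along y, 30 mm high. Origin: centre of its underside, at x = -48 mm, y = +205 or -205 mm in the fence's frame, axes parallel to it. The straightedge butts against its inner side (towards the fence's middle): their origins are then 135 mm apart along y.
- empty_plate: An empty steel mounting plate for the end stop, fixed flat on the table in front of the other end of the fence: 50 x 30 mm, only 2 mm thick. Not a stop. Origin: centre of its underside.
- short_bar: A short bar of the same aluminium section, 120 mm long (its y), 40 mm wide, 25 mm high, loose, lying beyond the left end of the fence's span. Not part of the job. Origin: centre of its underside.
- paint_tin: A small closed paint tin, 74 mm across, 90 mm high, loose, standing to the right of the work. Origin: centre of its underside.
- knife: An orange-handled trimming knife lying behind the fence (on the side away from the robot), 158 mm long along its y, 18 mm wide, 15 mm high, loose. Origin: on the table, near its middle.
- seam_roller: A seam roller with a dark wooden handle lying behind the fence, 150 mm long along its x, 32 mm high, loose. Origin: on the table under the roller.
- scraper: A scraper with a wooden handle, 170 mm long along its x, 60 mm wide, 14 mm high, loose, lying to the right of the work. Origin: on the table, near its middle.
- filler_jar: A small jar with a white cap, 60 mm across, 65 mm high, loose, standing to the left of the work. Origin: centre of its underside.
Not all that is in view belongs to the job. What is shaped like the straightedge but yellow is not meant.

How it is judged (in metres and radians):
At the end, for the whole second after the job is handed in: The straightedge rests flat on the table, its long side within 3 mm of the fence's face and parallel to it within 0.02 rad (about 1 degree), its end within 3 mm of the end stop's face (x of straightedge in the frame of fence between -0.038 and -0.032 m and angle between the y axis of straightedge and the y axis of fence, either way round below 0.02 rad and ((y of end_stop in the frame of fence above 0 m and y of straightedge in the frame of end_stop between -0.138 and -0.132 m) or (y of end_stop in the frame of fence below 0 m and y of straightedge in the frame of end_stop between 0.132 and 0.138 m)) and height (world z) of straightedge below 0.003 m and angle between straightedge's own z axis and vertical below 0.03 rad and linear speed of straightedge below 0.01 m/s); the robot touches nothing.
It fails at once if the straightedge is lifted more than 10 mm or tipped more than 0.15 rad (height (world z) of straightedge above 0.01 m or angle between straightedge's own z axis and vertical above 0.15 rad).
It fails at once if the straightedge is pinched: the fingers reach down astride it (x of the grasp point in the frame of straightedge between -0.016 and 0.016 m and y of the grasp point in the frame of straightedge between -0.116 and 0.116 m and z of the grasp point in the frame of straightedge between -0.01 and 0.038 m).
It fails at once if another loose thing is moved more than 20 mm (distance of any of short_bar, paint_tin, knife, seam_roller, scraper, filler_jar from where it was at the start of the episode above 0.02 m).
It also fails if it takes over 48 s, if anything falls off the work surface, if the arm or the gripper's body presses on something with over 40 N, if the wrist force passes 120 N, or if a joint passes its speed limit or range.

## Robot

A 6-joint arm with a two-finger parallel gripper is mounted at the origin on the work surface. World frame = base frame: x ahead of the robot, y to its left, z up, the work surface at z = 0. Lengths are in mm, angles in rad, forces in N, time in s.
With the tool pointing down it reaches from about 350 to 775 mm from the base axis. Payload 7.3 kg.
Tool frame: the origin (TCP) lies at the very end of the fingers, on their centre line; the grasp point (between the pads) lies bot.grip_point_offset behind it (bot.grip_point_offset is the distance from the TCP to the grasp point, in mm); z points along the fingers, y is the line along which they close (so a half turn about z gives the same grasp; the last joint's range is limited). The gripper opens to 92 mm and grips with 3 to 60 N. Pads are 19 mm wide; open, the fingers measure 130 mm over their backs; the gripper's body (75 mm by 190 mm) begins 47 mm behind the grasp point.
Start: joints at [-1.392, 0.342, 1.524, -0, 1.275, -0.146], TCP at [167.56, -497.563, 226.741] pointing down, gripper open.
Joint ranges: [-2.53, 2.53], [-0.77, 2.02], [0.04, 2.7], [-1, 4.14], [0.28, 2.66], [-3.11, 3.11]. Speed limits (rad/s): [2.57, 2.57, 3.14, 3.14, 3.14, 3.14].

## Interface

Orientations are given as [roll, pitch, yaw] about the fixed x, y, z axes, in that order (R = Rz(yaw) Ry(pitch) Rx(roll)).
In Python, from plant import bot gives the robot as it stands. The module is installed in compiled form; this text tells all that it offers.
- The arm moves only by the tool carry_out, never from a script. Its argument "plan" is a list of rows, each an object of numbers: "tx", "ty", "tz": the shift along the world's x, y, z in mm; "rx", "ry", "rz": the turn, a rotation vector about the world's x, y, z in rad. A call has 1 to 12 rows; each row shifts and turns the commanded pose from where the row before left it; what a row does not reach is not made up. A row lasts 1/10 s, in which the tool goes at most 50 mm and 8.59 degrees, less where a joint would pass 70% of its speed; a pose out of reach is approached as far as the arm can. A call with a gripper value outside its range is refused whole. "gripper" is the closure, from 0 (fully open) to 1 (shut), set as the call begins (left out, the last holds). The fingers move at their own pace and stop on an object; the grip force is fixed at half the most. Time passes only in rows, so rows that do not move let the fingers close. It gives the time, the measured TCP pose, the force, the opening and the grip force at its end, in the units of the state.
- bot.get_obs(): the state, without advancing time (a new reading comes with each control period).
- bot.capture(name): name is "scene" or "top" or "wrist"; returns the picture (420x560x3 uint8, red, green, blue); there is no depth.
- bot.camera_model(name): a dict with "camera_matrix" (3x3 intrinsics, pixels), "R" (3x3) and "t" (3): a world point X has camera coordinates R X + t. Camera axes: x right, y down, z forward; pixel columns grow to the right and rows downward; lengths in mm; the calibration is good to about 2 mm. A picture is of the moment at which its call begins: read the wrist's pose just before it. camera_model takes no time and is no camera call; for the wrist camera it gives the pose at the moment of the call.
- bot.close_job(): hands the job in; it is judged then, once.
The state is a dict: "time": time; "joint_positions": joint angles; "dq": joint speeds; "tau": joint torques, N m; "tool_pos": TCP position; "tcp_rot": TCP orientation; "contact_force": force on the tool from outside, world axes, zero at the start; "moment": the same for the moment, N m; "grip_width": finger opening in mm; "finger_force": force on a finger pad.
Only numpy, scipy, OpenCV 4.12 (cv2) and the standard library are available. Lean on these libraries where they do the work, as an engineer would, in place of code of your own. Each camera call takes 0.05 s, during which the arm holds its last target. There are 200 camera calls.

## Working session

There is one attempt and no reset: what is moved stays moved. The work goes in short steps, Python scripts to look and compute and a tool call to move; the robot and the scene stay as the last step left them, time stands still between calls to the robot, and variables do not carry over. Pictures are saved under pics/ and viewed, at most 10 in all, crops included, and the job is handed in when it is done.

Besides the shell and the picture viewer there is one more tool, called by a JSON object that holds its "name" and its "arguments". carry_out: Moves the arm, as the interface text tells. Its arguments: {"type":"object","properties":{"plan":{"type":"array"},"gripper":{"type":"number"}},"required":["plan"]}

```bash
mkdir -p pics; python3 - <<'E'
from plant import bot
import cv2
o=bot.get_obs(); print({k:(o[k]) for k in('time','tool_pos','tcp_rot','grip_width','contact_force')}, bot.grip_point_offset)
for n in('top','scene'):
    im=bot.capture(n); cv2.imwrite(f'pics/{n}0.png',im[:,:,::-1]); m=bot.camera_model(n); print(n,m)
E
```

```text
{'time': 0.0, 'tool_pos': array([ 167.49425163, -497.12900637,  226.05996666]), 'tcp_rot': array([-3.14008361e+00, -2.05004906e-04,  3.24807650e-01]), 'grip_width': 92.08630528944809, 'contact_force': array([-1.29768713, -0.1685754 ,  0.27877837])} 18.8
top {'camera_matrix': array([[439.06981367,   0.        , 283.36411755],
       [  0.        , 439.06981367, 212.82080145],
       [  0.        ,   0.        ,   1.        ]]), 'R': array([[ 1.90015457e-03, -9.99807789e-01, -1.95134615e-02],
       [-9.94310640e-01,  1.89248598e-04, -1.06519088e-01],
       [ 1.06502307e-01,  1.96048451e-02, -9.94119162e-01]]), 't': array([ 17.36496378, 532.93290229, 936.57904869])}
scene {'camera_matrix': array([[469.91345457,   0.        , 281.06685216],
       [  0.        , 469.91345457, 215.63342028],
       [  0.        ,   0.        ,   1.        ]]), 'R': array([[ 0.15586217,  0.98765869, -0.0154045 ],
       [ 0.60471062, -0.1077372 , -0.78912468],
       [-0.78104549,  0.11367943, -0.61403985]]), 't': array([ -95.49203043, -286.37124987, 1610.40167495])}
```

View pics/top0.png

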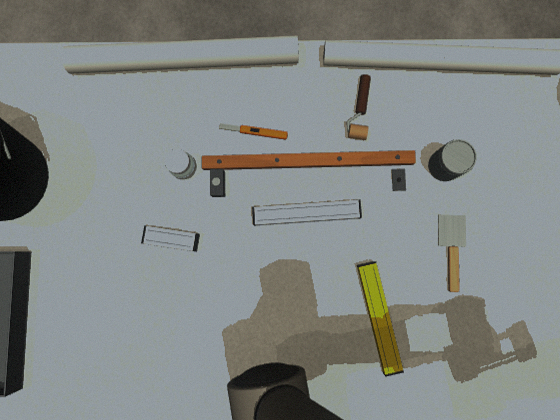

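View pics/scene0.png

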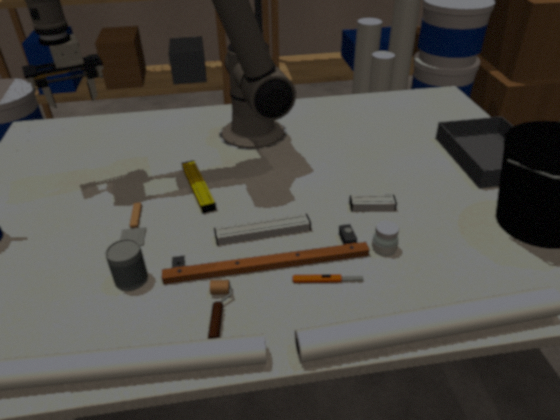

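The top view shows the white-grey bar at (306,212) between the fence (308,160) and the robot. Candidates for the straightedge:
- **(306,212):** about 108 px, so 240 mm long and aluminium. This fits.
- **(170,238):** about 57 px, so it is the short bar.
- **(380,318):** yellow, so it is a decoy.

The end stop is the tall block on the left (217,183). The flat plate is on the right (398,180). I'll confirm this in one crop and measure.

```bash
cat > h.py <<'E'
import numpy as np, cv2
from plant import bot
def ray(n,px,z,m=None):
    m=m or bot.camera_model(n); px=np.atleast_2d(px).astype(float)
    d=np.c_[px,np.ones(len(px))]@np.linalg.inv(m['camera_matrix']).T@m['R']
    c=-m['R'].T@m['t']; return c+d*((z-c[2])/d[:,2])[:,None]
def blob(mask,x0,y0,x1,y1):
    k=np.zeros_like(mask);k[y0:y1,x0:x1]=mask[y0:y1,x0:x1]
    c=max(cv2.findContours(k,cv2.RETR_EXTERNAL,cv2.CHAIN_APPROX_NONE)[0],key=cv2.contourArea)
    return c[:,0,:]
E
python3 - <<'E'
from h import *
im=cv2.imread('pics/top0.png'); hsv=cv2.cvtColor(im,cv2.COLOR_BGR2HSV)
cv2.imwrite('pics/crop0.png',cv2.resize(im[140:255,190:430],(800,383),interpolation=cv2.INTER_CUBIC))
f=cv2.inRange(hsv,(3,110,60),(18,255,255)); c=blob(f,195,145,420,175)
# fence near (lower) edge: bottom mask pixel per column
for nm,fn in(('bottom',max),('top',min)):
    p=np.array([[u,fn(c[c[:,0]==u,1])] for u in range(210,410,4)])
    print(nm,p[[0,-1]].tolist(),np.polyfit(p[:,0],p[:,1],1))
print('fence x range',c[:,0].min(),c[:,0].max())
g=cv2.cvtColor(im,cv2.COLOR_BGR2GRAY).astype(int)
for u in(265,305,350): print(u,[(v,int(g[v,u])) for v in range(194,230)])
print('row212',[(u,int(g[212,u])) for u in list(range(246,262))+list(range(352,368))])
d=((g<85)*255).astype('uint8')
for b in((205,166,232,200),(385,166,410,195)): 
    c=blob(d,*b); print(cv2.boundingRect(c))
    for z in(0,30): print(z,ray('top',[c.mean(0)],z))
E
```

```text
bottom [[210, 168], [406, 163]] [-2.57262905e-02  1.73383697e+02]
top [[210, 156], [406, 151]] [-2.57863145e-02  1.61262185e+02]
fence x range 202 415
265 [(194, 151), (195, 151), (196, 151), (197, 152), (198, 153), (199, 152), (200, 152), (201, 151), (202, 152), (203, 147), (204, 152), (205, 121), (206, 144), (207, 156), (208, 156), (209, 120), (210, 138), (211, 158), (212, 154), (213, 148), (214, 155), (215, 153), (216, 148), (217, 154), (218, 151), (219, 117), (220, 142), (221, 154), (222, 152), (223, 149), (224, 102), (225, 132), (226, 152), (227, 153), (228, 149), (229, 152)]
305 [(194, 147), (195, 150), (196, 153), (197, 155), (198, 150), (199, 150), (200, 152), (201, 152), (202, 123), (203, 129), (204, 149), (205, 153), (206, 135), (207, 128), (208, 148), (209, 152), (210, 153), (211, 151), (212, 154), (213, 154), (214, 152), (215, 155), (216, 133), (217, 130), (218, 146), (219, 154), (220, 158), (221, 90), (222, 128), (223, 156), (224, 152), (225, 156), (226, 152), (227, 152), (228, 154), (229, 152)]
350 [(194, 152), (195, 153), (196, 154), (197, 151), (198, 151), (199, 151),
[... 271 characters left out ...]
49), (223, 152), (224, 155), (225, 155), (226, 151), (227, 152), (228, 155), (229, 153)]
row212 [(246, 151), (247, 151), (248, 154), (249, 155), (250, 150), (251, 105), (252, 58), (253, 32), (254, 89), (255, 161), (256, 152), (257, 153), (258, 153), (259, 155), (260, 152), (261, 151), (352, 153), (353, 155), (354, 156), (355, 155), (356, 156), (357, 158), (358, 149), (359, 94), (360, 34), (361, 80), (362, 158), (363, 147), (364, 153), (365, 150), (366, 154), (367, 150)]
(205, 167, 27, 30)
0 [[614.85523474 168.62324398   0.        ]]
30 [[609.24687406 163.47060838  30.        ]]
(391, 169, 15, 22)
0 [[ 612.13591456 -242.65315203    0.        ]]
30 [[ 606.61010949 -235.31988184   30.        ]]
```

View pics/crop0.png

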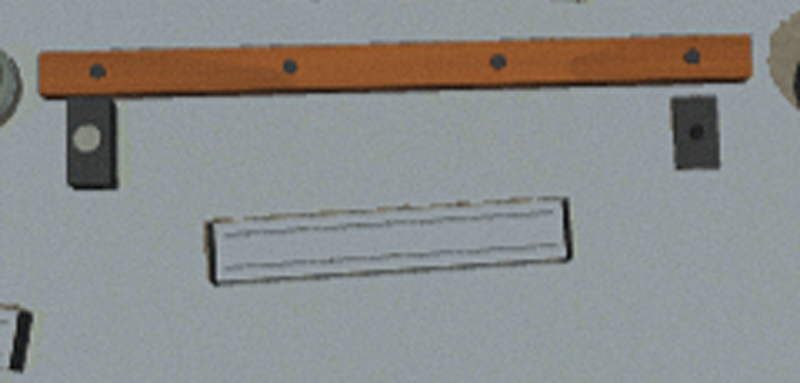

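The crop confirms it: the straightedge spans u 253–361, the tall bolted block on the left is the end stop, and the flat plate is on the right. Next I'll get the metric geometry.

```bash
cat >> h.py <<'E'
def u2(x,y): return [190+x*.3,140+y*.3]
E
python3 - <<'E'
from h import *
m=bot.camera_model('top'); R=lambda p,z:ray('top',p,z,m)[:,:2]
ft=R([[210,155.8],[406,150.8]],22); fb=R([[210,169],[406,164]],0)
a=ft[0]-ft[1]; yaw=np.arctan2(-a[0],a[1]); ex=np.array([np.cos(yaw),np.sin(yaw)]); ey=np.array([-ex[1],ex[0]])
print('fence yaw',yaw,'depth',(ft.mean(0)-fb.mean(0))@ex)
ends=R([[202,163],[415.5,158]],22); print('fence len',(ends[0]-ends[1])@ey)
O=ends.mean(0); O=O+ex*((ft.mean(0)-15*ex-O)@ex); print('fence O',O)
F=lambda p:np.c_[(p-O)@ex,(p-O)@ey]
print('face pts',F(fb).round(1).tolist())
far=R([[265,205.3],[305,202.6]],25); near=R([[265,224.3],[305,221.3],[350,218.3]],0)
print('bar far',F(far).round(1).tolist(),'near',F(near).round(1).tolist(),near.round(1).tolist())
e=R([[252,206],[253.5,224.5],[359.5,199.5],[361,218]],25);print('bar corners z25',F(e).round(1).tolist())
w=np.polyfit(F(near)[:,1],F(near)[:,0],1);print('bar yaw rel',-np.arctan(w[0]))
s=R([u2(67,98),u2(67,187),u2(111,187),u2(111,98)],30); print('stop top',F(s).round(1).tolist())
print('stop base right',F(R([u2(117,187)],0)).round(1).tolist())
p=R([u2(672,97),u2(718,168)],2);print('plate',F(p).round(1).tolist())
# tin and jar rough
print('tin,jar top',F(R([[458,158]],90)),F(R([[178,161]],65)),F(R([[452,230]],14)))
E
```

```text
fence yaw 0.02314585590038626 depth 25.40651867290181
fence len 477.86031109052044
fence O [652.93533682 -37.64713949]
face pts [[-10.5, 225.0], [-10.3, -223.1]]
bar far [[-100.6, 98.6], [-96.7, 10.0]] near [[-140.7, 100.8], [-136.0, 10.3], [-131.5, -91.2]] [[509.9, 59.8], [516.7, -30.5], [523.5, -131.9]]
bar corners z25 [[-101.5, 127.4], [-142.6, 124.6], [-92.7, -110.3], [-133.7, -112.0]]
bar yaw rel 0.04773376748627204
stop top [[-17.9, 219.2], [-77.9, 219.4], [-78.6, 190.2], [-18.6, 189.8]]
stop base right [[-74.2, 190.7]]
plate [[-21.7, -189.4], [-71.3, -218.1]]
tin,jar top [[ -19.67315429 -306.58855116]] [[ -5.16923441 281.98701331]] [[-163.91455096 -312.68304086]]
```

{"name": "carry_out", "arguments": {"plan": [{"tx":26,"ty":38.5,"rz":-0.025},{"tx":26,"ty":38.5,"rz":-0.025},{"tx":26,"ty":38.5,"rz":-0.025},{"tx":26,"ty":38.5,"rz":-0.025},{"tx":26,"ty":38.5,"rz":-0.025},{"tx":26,"ty":38.5,"rz":-0.025},{"tx":26,"ty":38.5,"rz":-0.025},{"tx":26,"ty":38.5,"rz":-0.025},{"tx":26,"ty":38.5,"rz":-0.025},{"tx":26,"ty":38.5,"rz":-0.025},{"tx":26,"ty":38.5,"rz":-0.025},{"tx":24,"ty":38.5,"rz":-0.027}]}}

```text
invalid input at $.plan[0]: expected keys tx, ty, tz, rx, ry, rz
```

{"name": "carry_out", "arguments": {"plan": [{"tz":-40},{"tz":-40},{"tz":-40},{"tz":-40},{"tz":-20},{"tz":0}]}}

```text
invalid input at $.plan[0]: expected keys tx, ty, tz, rx, ry, rz
```

All six keys are required in every row.

{"name": "carry_out", "arguments": {"plan": [{"tx":26,"ty":38.5,"tz":0,"rx":0,"ry":0,"rz":-0.025},{"tx":26,"ty":38.5,"tz":0,"rx":0,"ry":0,"rz":-0.025},{"tx":26,"ty":38.5,"tz":0,"rx":0,"ry":0,"rz":-0.025},{"tx":26,"ty":38.5,"tz":0,"rx":0,"ry":0,"rz":-0.025},{"tx":26,"ty":38.5,"tz":0,"rx":0,"ry":0,"rz":-0.025},{"tx":26,"ty":38.5,"tz":0,"rx":0,"ry":0,"rz":-0.025},{"tx":26,"ty":38.5,"tz":0,"rx":0,"ry":0,"rz":-0.025},{"tx":26,"ty":38.5,"tz":0,"rx":0,"ry":0,"rz":-0.025},{"tx":26,"ty":38.5,"tz":0,"rx":0,"ry":0,"rz":-0.025},{"tx":26,"ty":38.5,"tz":0,"rx":0,"ry":0,"rz":-0.025},{"tx":26,"ty":38.5,"tz":0,"rx":0,"ry":0,"rz":-0.025},{"tx":24,"ty":38.5,"tz":0,"rx":0,"ry":0,"rz":-0.027}]}}

```text
time: 1.3
tool_pos: [478.3, -33.7, 226.5]
tcp_rot: [3.141, 0.0, 0.022]
contact_force: [0.6, -0.3, 0.1]
grip_width: 91.9
finger_force: 0.0
```

{"name": "carry_out", "arguments": {"plan": [{"tx":0,"ty":0,"tz":-40,"rx":0,"ry":0,"rz":0},{"tx":0,"ty":0,"tz":-40,"rx":0,"ry":0,"rz":0},{"tx":0,"ty":0,"tz":-40,"rx":0,"ry":0,"rz":0},{"tx":0,"ty":0,"tz":-40,"rx":0,"ry":0,"rz":0},{"tx":0,"ty":0,"tz":-40,"rx":0,"ry":0,"rz":0},{"tx":0,"ty":0,"tz":-18,"rx":0,"ry":0,"rz":0},{"tx":0,"ty":0,"tz":0,"rx":0,"ry":0,"rz":0}]}}

```text
time: 2.0
tool_pos: [475.4, -35.1, 6.1]
tcp_rot: [-3.14, 0.006, 0.023]
contact_force: [0.3, 0.8, 0.2]
grip_width: 91.8
finger_force: 0.0
```

{"name": "carry_out", "arguments": {"plan": [{"tx":10,"ty":0.23,"tz":0,"rx":0,"ry":0,"rz":0},{"tx":10,"ty":0.23,"tz":0,"rx":0,"ry":0,"rz":0},{"tx":8,"ty":0.19,"tz":0,"rx":0,"ry":0,"rz":0},{"tx":8,"ty":0.19,"tz":0,"rx":0,"ry":0,"rz":0},{"tx":8,"ty":0.19,"tz":0,"rx":0,"ry":0,"rz":0},{"tx":8,"ty":0.19,"tz":0,"rx":0,"ry":0,"rz":0},{"tx":8,"ty":0.19,"tz":0,"rx":0,"ry":0,"rz":0},{"tx":8,"ty":0.19,"tz":0,"rx":0,"ry":0,"rz":0},{"tx":8,"ty":0.19,"tz":0,"rx":0,"ry":0,"rz":0},{"tx":8,"ty":0.19,"tz":0,"rx":0,"ry":0,"rz":0},{"tx":8,"ty":0.19,"tz":0,"rx":0,"ry":0,"rz":0},{"tx":4,"ty":0.1,"tz":0,"rx":0,"ry":0,"rz":0}]}}

```text
time: 3.2
tool_pos: [574.6, -33.3, 8.7]
tcp_rot: [3.141, -0.001, 0.023]
contact_force: [-2.2, -0.4, 2.1]
grip_width: 91.9
finger_force: 1.0
```

```bash
python3 - <<'E'
from h import *
im=bot.capture('top')[:,:,::-1]; cv2.imwrite('pics/top1.png',im)
cv2.imwrite('pics/crop1.png',cv2.resize(im[140:255,190:430],(800,383),interpolation=cv2.INTER_CUBIC))
E
```

```text
(no output)
```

View pics/crop1.png

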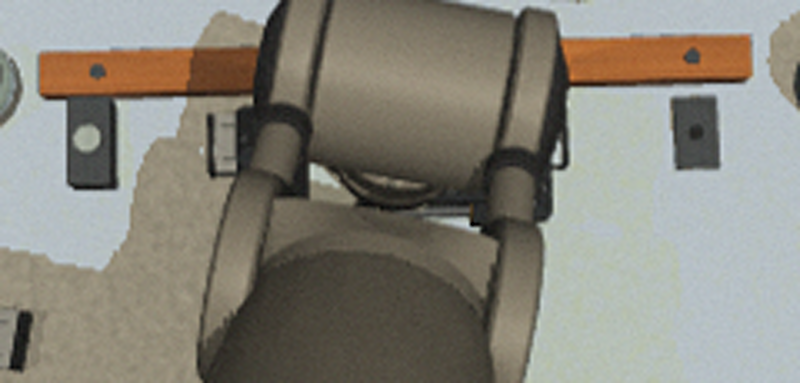

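The bar is parallel and about 14 mm short of the fence. I'll push on gently and watch the force.

{"name": "carry_out", "arguments": {"plan": [{"tx":3,"ty":0.07,"tz":0,"rx":0,"ry":0,"rz":0},{"tx":3,"ty":0.07,"tz":0,"rx":0,"ry":0,"rz":0},{"tx":3,"ty":0.07,"tz":0,"rx":0,"ry":0,"rz":0},{"tx":2,"ty":0.05,"tz":0,"rx":0,"ry":0,"rz":0},{"tx":1,"ty":0,"tz":0,"rx":0,"ry":0,"rz":0}]}}

```text
time: 3.75
tool_pos: [585.7, -33.0, 8.7]
tcp_rot: [3.141, -0.0, 0.023]
contact_force: [-0.8, -0.1, 1.1]
grip_width: 91.8
finger_force: 0.7
```

{"name": "carry_out", "arguments": {"plan": [{"tx":1,"ty":0,"tz":0,"rx":0,"ry":0,"rz":0},{"tx":0.5,"ty":0,"tz":0,"rx":0,"ry":0,"rz":0},{"tx":0,"ty":0,"tz":0,"rx":0,"ry":0,"rz":0}]}}

```text
time: 4.05
tool_pos: [587.1, -33.0, 8.7]
tcp_rot: [3.142, -0.0, 0.023]
contact_force: [-1.3, 0.6, -0.8]
grip_width: 92.1
finger_force: 0.3
```

{"name": "carry_out", "arguments": {"plan": [{"tx":1,"ty":0,"tz":0,"rx":0,"ry":0,"rz":0},{"tx":1,"ty":0,"tz":0,"rx":0,"ry":0,"rz":0}]}}

```text
time: 4.25
tool_pos: [589.1, -33.0, 8.8]
tcp_rot: [3.142, 0.0, 0.023]
contact_force: [-1.1, -0.3, -0.1]
grip_width: 91.7
finger_force: 0.6
```

{"name": "carry_out", "arguments": {"plan": [{"tx":1,"ty":0,"tz":0,"rx":0,"ry":0,"rz":0},{"tx":0.5,"ty":0,"tz":0,"rx":0,"ry":0,"rz":0}]}}

```text
time: 4.45
tool_pos: [590.7, -33.0, 8.7]
tcp_rot: [3.142, -0.0, 0.023]
contact_force: [-1.5, -0.7, 0.3]
grip_width: 91.7
finger_force: 0.8
```

{"name": "carry_out", "arguments": {"plan": [{"tx":1,"ty":0,"tz":0,"rx":0,"ry":0,"rz":0},{"tx":0.5,"ty":0,"tz":0,"rx":0,"ry":0,"rz":0}]}}

```text
time: 4.65
tool_pos: [590.7, -33.0, 8.8]
tcp_rot: [-3.142, 0.003, 0.023]
contact_force: [-7.5, -1.0, 5.3]
grip_width: 91.9
finger_force: 3.9
```

Contact: the fence is holding. I'll press a little more to square the bar, then back off.

{"name": "carry_out", "arguments": {"plan": [{"tx":1,"ty":0,"tz":0,"rx":0,"ry":0,"rz":0},{"tx":0.5,"ty":0,"tz":0,"rx":0,"ry":0,"rz":0},{"tx":0,"ty":0,"tz":0,"rx":0,"ry":0,"rz":0}]}}

```text
time: 4.95
tool_pos: [590.7, -33.0, 8.7]
tcp_rot: [-3.141, 0.006, 0.023]
contact_force: [-11.2, -1.3, 8.3]
grip_width: 91.9
finger_force: 5.7
```

{"name": "carry_out", "arguments": {"plan": [{"tx":-5,"ty":0,"tz":0,"rx":0,"ry":0,"rz":0},{"tx":-15,"ty":0,"tz":0,"rx":0,"ry":0,"rz":0},{"tx":-30,"ty":0,"tz":0,"rx":0,"ry":0,"rz":0},{"tx":-30,"ty":-30,"tz":20,"rx":0,"ry":0,"rz":0},{"tx":0,"ty":-30,"tz":35,"rx":0,"ry":0,"rz":0},{"tx":0,"ty":-30,"tz":25,"rx":0,"ry":0,"rz":0},{"tx":0,"ty":-30,"tz":0,"rx":0,"ry":0,"rz":0},{"tx":0,"ty":-25,"tz":0,"rx":0,"ry":0,"rz":0},{"tx":0,"ty":0,"tz":0,"rx":0,"ry":0,"rz":0}], "gripper": 0}}

```text
time: 5.85
tool_pos: [514.4, -181.3, 89.4]
tcp_rot: [3.139, -0.003, 0.02]
contact_force: [-0.1, 0.5, 0.9]
grip_width: 91.6
finger_force: 0.0
```

```bash
python3 - <<'E'
from h import *
im=bot.capture('top')[:,:,::-1]; cv2.imwrite('pics/top2.png',im)
cv2.imwrite('pics/crop2.png',cv2.resize(im[140:255,190:430],(800,383),interpolation=cv2.INTER_CUBIC))
print(bot.get_obs()['tool_pos'])
E
```

```text
[ 513.92733297 -179.44052081   88.98438047]
```

View pics/crop2.png

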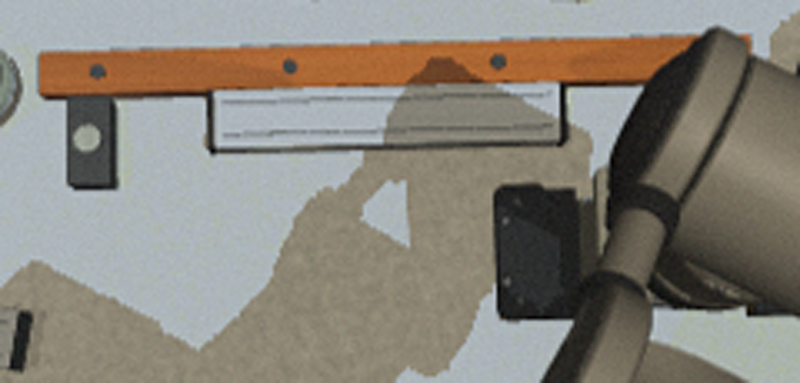

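The bar is flush with the fence: its far edge runs along the fence face, with its left end at crop x≈209 and right end at x≈566. It needs about 63 mm along +y. I'll turn the tool 90° so the body stays clear of the tin, shut the fingers and go to the right end.

{"name": "carry_out", "arguments": {"plan": [{"tx":8.5,"ty":0,"tz":0,"rx":0,"ry":0,"rz":0.131},{"tx":8.5,"ty":0,"tz":0,"rx":0,"ry":0,"rz":0.131},{"tx":8.5,"ty":0,"tz":0,"rx":0,"ry":0,"rz":0.131},{"tx":8.5,"ty":0,"tz":0,"rx":0,"ry":0,"rz":0.131},{"tx":8.5,"ty":0,"tz":0,"rx":0,"ry":0,"rz":0.131},{"tx":8.5,"ty":0,"tz":0,"rx":0,"ry":0,"rz":0.131},{"tx":8.5,"ty":0,"tz":0,"rx":0,"ry":0,"rz":0.131},{"tx":8.5,"ty":0,"tz":0,"rx":0,"ry":0,"rz":0.131},{"tx":8.5,"ty":0,"tz":0,"rx":0,"ry":0,"rz":0.131},{"tx":8.5,"ty":0,"tz":0,"rx":0,"ry":0,"rz":0.131},{"tx":8.5,"ty":0,"tz":0,"rx":0,"ry":0,"rz":0.131},{"tx":8.5,"ty":0,"tz":0,"rx":0,"ry":0,"rz":0.131}], "gripper": 1}}

```text
time: 7.1
tool_pos: [616.1, -176.4, 88.5]
tcp_rot: [3.141, -0.0, 1.601]
contact_force: [-0.8, 0.1, -0.3]
grip_width: 1.6
finger_force: 0.0
```

{"name": "carry_out", "arguments": {"plan": [{"tx":0,"ty":0,"tz":0,"rx":0,"ry":0,"rz":0},{"tx":0,"ty":0,"tz":0,"rx":0,"ry":0,"rz":0},{"tx":0,"ty":0,"tz":0,"rx":0,"ry":0,"rz":0}]}}

```text
time: 7.4
tool_pos: [615.2, -177.5, 88.6]
tcp_rot: [-3.141, -0.0, 1.593]
contact_force: [-0.3, 0.0, 0.3]
grip_width: 0.3
finger_force: 0.0
```

```bash
python3 - <<'E'
from h import *
im=bot.capture('wrist')[:,:,::-1]; cv2.imwrite('pics/w1.png',im)
o=bot.get_obs();print(o['tool_pos'],o['tcp_rot'],o['grip_width'],o['joint_positions'])
E
```

```text
[ 615.21197161 -177.66818882   88.72311432] [-3.14139712e+00 -1.47160172e-04  1.59300420e+00] 0.4145327466025431 [-4.00763702e-01  6.76254796e-01  1.35674464e+00  6.02441733e-05
  1.10883192e+00 -4.22998446e-01]
```

View pics/w1.png

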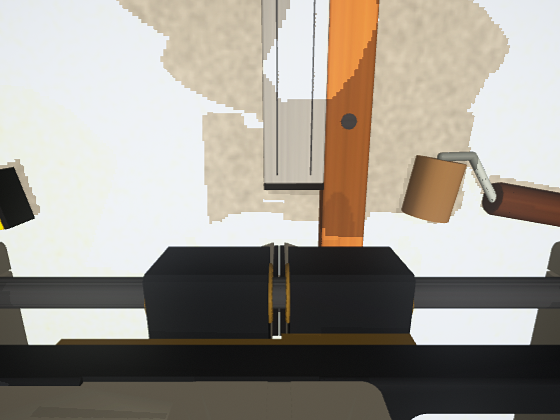

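The wrist view shows the bar's black end cap at (264–323, 185), its side against the fence at u≈322, and the shut fingers short of it at u≈280. I'll compute the gap and the clearance to the fence.

```bash
python3 - <<'E'
from h import *
print(ray('wrist',[[264,183],[323,183],[264,190]],25).round(1).tolist(), ray('wrist',[[320,245],[364,247]],22).round(1).tolist())
m=bot.camera_model('wrist')
for d in(0,-19,19):
  for z in (88.7,):
    X=np.array([615.2+d,-177.6,z]); p=m['camera_matrix']@(m['R']@X+m['t']); print(d,p[:2]/p[2])
E
```

```text
[[604.7, -148.9, 25.0], [643.9, -148.0, 25.0], [604.8, -153.6, 25.0]] [[644.6, -193.0, 22.0], [675.9, -193.8, 22.0]]
0 [278.89029631 262.58148776]
-19 [241.17560285 261.83273181]
19 [316.55837722 263.32931831]
```

{"name": "carry_out", "arguments": {"plan": [{"tx":5,"ty":0,"tz":-30,"rx":0,"ry":0,"rz":0},{"tx":0,"ty":0,"tz":-30,"rx":0,"ry":0,"rz":0},{"tx":0,"ty":0,"tz":-20,"rx":0,"ry":0,"rz":0},{"tx":0,"ty":0,"tz":0,"rx":0,"ry":0,"rz":0},{"tx":0,"ty":0,"tz":0,"rx":0,"ry":0,"rz":0}]}}

```text
time: 7.95
tool_pos: [620.6, -178.1, 9.1]
tcp_rot: [3.141, -0.0, 1.594]
contact_force: [-0.0, -0.8, 1.3]
grip_width: 0.2
finger_force: 0.0
```

{"name": "carry_out", "arguments": {"plan": [{"tx":-0.14,"ty":6,"tz":0,"rx":0,"ry":0,"rz":0},{"tx":-0.14,"ty":6,"tz":0,"rx":0,"ry":0,"rz":0},{"tx":-0.1,"ty":4,"tz":0,"rx":0,"ry":0,"rz":0},{"tx":-0.1,"ty":4,"tz":0,"rx":0,"ry":0,"rz":0},{"tx":-0.1,"ty":4,"tz":0,"rx":0,"ry":0,"rz":0},{"tx":-0.1,"ty":4,"tz":0,"rx":0,"ry":0,"rz":0}]}}

```text
time: 8.55
tool_pos: [620.1, -149.9, 9.1]
tcp_rot: [3.141, 0.0, 1.595]
contact_force: [-0.1, -1.9, 1.4]
grip_width: 0.5
finger_force: 1.0
```

{"name": "carry_out", "arguments": {"plan": [{"tx":-0.1,"ty":4,"tz":0,"rx":0,"ry":0,"rz":0},{"tx":-0.1,"ty":4,"tz":0,"rx":0,"ry":0,"rz":0},{"tx":-0.1,"ty":4,"tz":0,"rx":0,"ry":0,"rz":0},{"tx":-0.1,"ty":4,"tz":0,"rx":0,"ry":0,"rz":0},{"tx":-0.1,"ty":4,"tz":0,"rx":0,"ry":0,"rz":0},{"tx":-0.1,"ty":4,"tz":0,"rx":0,"ry":0,"rz":0},{"tx":-0.1,"ty":4,"tz":0,"rx":0,"ry":0,"rz":0},{"tx":-0.1,"ty":4,"tz":0,"rx":0,"ry":0,"rz":0},{"tx":-0.1,"ty":4,"tz":0,"rx":0,"ry":0,"rz":0},{"tx":-0.1,"ty":4,"tz":0,"rx":0,"ry":0,"rz":0},{"tx":-0.05,"ty":3,"tz":0,"rx":0,"ry":0,"rz":0}]}}

```text
time: 9.65
tool_pos: [618.7, -106.6, 8.7]
tcp_rot: [-3.141, -0.0, 1.595]
contact_force: [-0.1, -2.0, 0.4]
grip_width: 0.6
finger_force: 0.8
```

{"name": "carry_out", "arguments": {"plan": [{"tx":-0.05,"ty":2,"tz":0,"rx":0,"ry":0,"rz":0},{"tx":-0.05,"ty":2,"tz":0,"rx":0,"ry":0,"rz":0}]}}

```text
time: 9.85
tool_pos: [618.7, -102.9, 8.7]
tcp_rot: [-3.142, -0.0, 1.595]
contact_force: [1.0, -2.7, 1.4]
grip_width: 0.6
finger_force: 0.8
```

{"name": "carry_out", "arguments": {"plan": [{"tx":-0.03,"ty":1.5,"tz":0,"rx":0,"ry":0,"rz":0},{"tx":-0.03,"ty":1,"tz":0,"rx":0,"ry":0,"rz":0}]}}

```text
time: 10.05
tool_pos: [618.6, -100.4, 8.7]
tcp_rot: [-3.142, -0.0, 1.595]
contact_force: [0.6, -0.4, 0.3]
grip_width: 0.5
finger_force: 0.8
```

{"name": "carry_out", "arguments": {"plan": [{"tx":-0.03,"ty":1.5,"tz":0,"rx":0,"ry":0,"rz":0},{"tx":-0.03,"ty":1,"tz":0,"rx":0,"ry":0,"rz":0}]}}

```text
time: 10.25
tool_pos: [618.7, -99.4, 8.8]
tcp_rot: [3.141, 0.002, 1.595]
contact_force: [-0.8, -10.1, -0.9]
grip_width: 0.3
finger_force: 4.9
```

{"name": "carry_out", "arguments": {"plan": [{"tx":-0.03,"ty":1.5,"tz":0,"rx":0,"ry":0,"rz":0},{"tx":-0.03,"ty":0.5,"tz":0,"rx":0,"ry":0,"rz":0}]}}

```text
time: 10.45
tool_pos: [618.9, -99.3, 9.0]
tcp_rot: [3.14, 0.005, 1.595]
contact_force: [-0.3, -15.2, -0.2]
grip_width: 0.3
finger_force: 7.7
```

{"name": "carry_out", "arguments": {"plan": [{"tx":-0.03,"ty":1,"tz":0,"rx":0,"ry":0,"rz":0},{"tx":-0.03,"ty":0.5,"tz":0,"rx":0,"ry":0,"rz":0}]}}

```text
time: 10.65
tool_pos: [619.1, -99.3, 9.1]
tcp_rot: [3.14, 0.007, 1.595]
contact_force: [-0.7, -20.3, -0.8]
grip_width: 0.2
finger_force: 10.3
```

The bar has butted against the stop, with a steady 20 N and no more travel. I'll back off, raise the tool and look.

{"name": "carry_out", "arguments": {"plan": [{"tx":0,"ty":-6,"tz":0,"rx":0,"ry":0,"rz":0},{"tx":0,"ty":-20,"tz":0,"rx":0,"ry":0,"rz":0},{"tx":0,"ty":-20,"tz":0,"rx":0,"ry":0,"rz":0},{"tx":0,"ty":0,"tz":40,"rx":0,"ry":0,"rz":0},{"tx":-30,"ty":0,"tz":40,"rx":0,"ry":0,"rz":0},{"tx":-40,"ty":0,"tz":20,"rx":0,"ry":0,"rz":0},{"tx":-40,"ty":-20,"tz":0,"rx":0,"ry":0,"rz":0},{"tx":-40,"ty":-20,"tz":0,"rx":0,"ry":0,"rz":0},{"tx":-20,"ty":-10,"tz":0,"rx":0,"ry":0,"rz":0},{"tx":0,"ty":0,"tz":0,"rx":0,"ry":0,"rz":0},{"tx":0,"ty":0,"tz":0,"rx":0,"ry":0,"rz":0}]}}

```text
time: 11.75
tool_pos: [448.9, -190.5, 109.0]
tcp_rot: [3.141, -0.0, 1.594]
contact_force: [-0.1, -0.9, 0.0]
grip_width: 0.1
finger_force: 0.0
```

```bash
python3 - <<'E'
from h import *
im=bot.capture('top')[:,:,::-1]; cv2.imwrite('pics/top3.png',im)
cv2.imwrite('pics/crop3.png',cv2.resize(im[145:205,200:350],(800,320),interpolation=cv2.INTER_CUBIC))
print(bot.get_obs()['tool_pos'],bot.get_obs()['contact_force'])
g=cv2.cvtColor(im.copy(),cv2.COLOR_BGR2GRAY).astype(int)
for u in(240,270,300,325): print(u,[(v,int(g[v,u])) for v in range(162,190)])
E
```

```text
[ 449.35340415 -190.29213321  108.89714297] [ 0.58899992 -0.56143273 -0.10609578]
240 [(162, 103), (163, 108), (164, 106), (165, 103), (166, 104), (167, 83), (168, 153), (169, 172), (170, 179), (171, 132), (172, 158), (173, 175), (174, 171), (175, 171), (176, 169), (177, 170), (178, 169), (179, 175), (180, 150), (181, 143), (182, 165), (183, 175), (184, 178), (185, 106), (186, 74), (187, 153), (188, 174), (189, 173)]
270 [(162, 103), (163, 99), (164, 103), (165, 105), (166, 82), (167, 152), (168, 174), (169, 176), (170, 135), (171, 152), (172, 175), (173, 171), (174, 169), (175, 174), (176, 171), (177, 171), (178, 172), (179, 175), (180, 130), (181, 153), (182, 178), (183, 179), (184, 108), (185, 50), (186, 151), (187, 176), (188, 174), (189, 173)]
300 [(162, 112), (163, 116), (164, 112), (165, 74), (166, 151), (167, 172), (168, 176), (169, 129), (170, 151), (171, 174), (172, 171), (173, 171), (174, 171), (175, 171), (176, 168), (177, 173), (178, 173), (179, 149), (180, 167), (181, 172), (182, 177), (183, 116), (184, 60), (185, 123), (186, 168), (187, 171), (188, 172), (189, 169)]
325 [(162, 118), (163, 112), (164, 107), (165, 123), (166, 163), (167, 175), (168, 153), (169, 139), (170, 163), (171, 170), (172, 171), (173, 170), (174, 174), (175, 171), (176, 174), (177, 173), (178, 132), (179, 157), (180, 173), (181, 170), (182, 149), (183, 91), (184, 74), (185, 127), (186, 130), (187, 129), (188, 125), (189, 128)]
```

View pics/crop3.png

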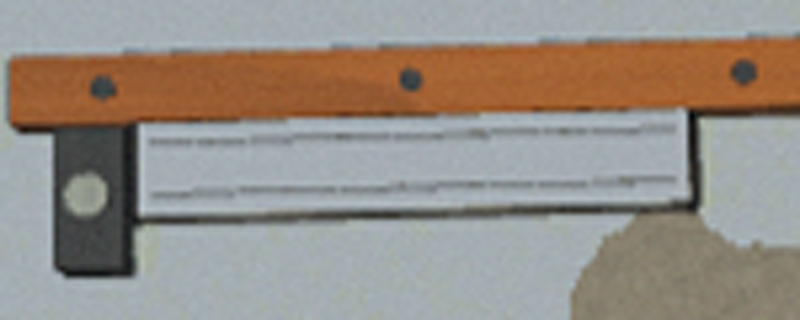

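The crop shows the bar's long side against the fence with no table between them, and its left end against the stop at crop x≈135. From the fence edge to the bar's near edge is 18.8 px, the same as the bar's own width, so the gap is about 0. The slopes differ by less than 0.005 rad. Handing in.

```bash
python3 -c "
from plant import bot
print(bot.close_job())"
```

```text
the job is handed in; nothing more can be done
None
```

I pushed the straightedge flush against the fence and butted it up to the left end stop, checked it in the top view with the arm clear, and handed the job in at about 12 s; the hand-in gave no verdict.

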